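Take a mixing cup off the drying cradle and nest it in its mate

TASK

One of the two matching stepped mixing cups has dried lying on the wooden cradle. Take it off, stand it upright on the bench and let go of it, then take it again by its rim and lower it, without dropping it, into the matching cup that stands on the bench, so that the two are fully nested, straight and upright. Leave the standing cup where it stands, and do not push or knock over the wide cup and the pigment pots.

Things in the scene. Friction and masses are not known exactly. Their poses are not given: they have to be found in the camera images.
- lying_cup: dark grey stepped plastic cup, 90 mm high, 80 g, starts lying on the cradle. Origin: centre of the underside; z axis: underside to mouth (spin about z is arbitrary). Outside: tapers from 37 mm across at the foot to 54 mm at z = 58 mm, then steps out to a straight rim band 64 mm across, z = 58 to 90 mm (grip here). Walls 2.5 mm, mouth 59 mm inside
- standing_cup: cup identical to lying_cup (same origin and axes), standing upright and loose on the bench. Nested, the upper cup's step rests on this one's rim: its origin then lies 32 mm above this one's, with about 2 mm of play all round
- cradle: fixed wooden cradle: base 56 x 110 x 12 mm, two V rests along its y axis, up to 50 mm wide and 55 mm high (narrower than the cup's band, fingers pass on both sides). Origin: centre of the underside, z up. The cup lies along the cradle's y axis, its axis 70 mm above the bench, mouth to +y, its origin at y = -46 mm
- wide_cup: bystander: wide translucent plain mixing cup, 95 mm across, 88 mm high, upright. Origin: centre of its underside
- pot_a: bystander: brown pigment pot with black screw cap, 42 mm across, 56 mm high. Origin: centre of its underside
- pot_b: bystander: blue pigment pot with white screw cap, 42 mm across, 56 mm high. Origin: centre of its underside
Things that resemble listed ones, but are neither listed nor needed, are in the scene too. Leave any turquoise look-alike of the lying_cup alone.

How it is judged:
On the way:
1. the cup from the cradle stands upright on the bench, let go of (angle between lying_cup's own z axis and vertical below 0.1 rad and height (world z) of lying_cup below 0.02 m and contact force between lying_cup and the arm below 0.1 N and contact force between lying_cup and the fingers below 0.1 N and linear speed of lying_cup below 0.03 m/s), for 0.2 s.
At the end, for the whole second after the job is handed in: The cup from the cradle is nested in the standing cup: centred within 5 mm, its underside 27 to 36 mm above the other's (fully home is 32 mm), both upright within 0.07 rad and at rest, the lower cup on the bench within 30 mm of where it stood (horizontal distance between lying_cup and standing_cup below 0.005 m and z of lying_cup in the frame of standing_cup between 0.027 and 0.036 m and angle between each of lying_cup, standing_cup's own z axis and vertical below 0.07 rad and height (world z) of standing_cup below 0.006 m and distance of standing_cup from where it was at the start of the episode below 0.03 m and linear speed of each of lying_cup, standing_cup below 0.02 m/s); the robot touches nothing.
It fails at once if the cup is dropped (faster than 0.8 m/s while out of the fingers) (linear speed of lying_cup above 0.8 m/s and contact force between lying_cup and the fingers below 0.05 N).
It fails at once if the wide cup or a pigment pot is pushed more than 40 mm or knocked over (distance of any of wide_cup, pot_a, pot_b from where it was at the start of the episode above 0.04 m or angle between any of wide_cup, pot_a, pot_b's own z axis and vertical above 0.5 rad).
It also fails if it takes over 51 s, if anything falls off the work surface, if the arm or the gripper's body presses on something with over 40 N, if the wrist force passes 120 N, or if a joint passes its speed limit or range.

ROBOT

A 6-joint arm with a two-finger parallel gripper is mounted at the origin on the work surface; the furniture and walls round the work are solid. World frame = base frame: x ahead of the robot, y to its left, z up, the work surface at z = 0. Lengths are in m, angles in rad, forces in N, time in s.
With the tool pointing down it reaches from about 0.35 to 0.85 m from the base axis. Payload 8.1 kg.
Tool frame: the origin (TCP) lies at the very end of the fingers, on their centre line; the grasp point (between the pads) lies 19 mm behind it (robot.grip_depth is the distance from the TCP to the grasp point, in m); z points along the fingers, y is the line along which they close (so a half turn about z gives the same grasp; the last joint's range is limited). The gripper opens to 93 mm and grips with 3 to 60 N. Pads are 15 mm wide; open, the fingers measure 128 mm over their backs; the gripper's body (75 mm by 188 mm) begins 65 mm behind the grasp point.
Start: joints at [1.208, 0.13, 1.488, -0, 1.523, -0.085], TCP at [0.165, 0.577, 0.219] pointing down, gripper open.
Joint ranges: [-2.96, 2.96], [-0.89, 2.26], [0.02, 2.5], [-1.34, 4.48], [0, 2.73], [-2.66, 2.66]. Speed limits (rad/s): [2.39, 2.39, 2.79, 3.14, 3.14, 3.14].

INTERFACE

Orientations are given as a rotation vector (axis times angle).
In Python, from plant import robot gives the robot as it stands. The module is installed in compiled form; this text tells all that it offers.
- The arm moves only by the shell command python3 -m jog 'ROWS' [FORCE]. ROWS is JSON, a list that holds one entry, the list of rows, each a list of 7 numbers: the turn, a rotation vector about the tool's x, y, z in degrees, then the shift along the tool's x, y, z in cm, then the finger opening in cm, from 0 to 9.3. A call has 1 to 5 rows; each row shifts and turns the commanded pose from where the row before left it, along the tool's axes as they then stand; what a row does not reach is not made up. A row lasts 1/12 s, in which the tool goes at most 41.7 mm and 7.16 degrees, less where a joint would pass 70% of its speed; a pose out of reach is approached as far as the arm can. A call is refused whole if a number of a shift passes 4.17 or a number of a turn 7.16, either way. A call with a gripper value outside its range is refused whole. The fingers move at their own pace and stop on an object; FORCE is the grip in N (left out, the last holds). Time passes only in rows, so rows that do not move let the fingers close. It gives the time, the measured TCP pose, the force and the opening at its end, in the units of the state.
- robot.read_state(): the state, without advancing time (a new reading comes with each control period).
- robot.read_camera(name): name is "scene" or "top" or "wrist"; returns a dict with "img" (400x640x3 uint8, red, green, blue), "fx", "fy", "cx", "cy" (pixels), "extrinsics" (4x4, takes a point from camera to world coordinates). Camera axes: x right, y up, looking along -z (the intrinsics and any distortion apply to the point x, -y, -z); pixel columns grow to the right and rows downward; lengths in m; the calibration is good to about 2 mm. The wrist camera is an equidistant fisheye: a pixel r from the principal point sees the ray r / f radians off the axis. A picture is of the moment at which its call begins. There is no depth.
- robot.close_job(): hands the job in, once; it reports no verdict.
Trained networks look in a picture, given as the dict that the camera call returned (one of the last four; its "shot" number tells which), for a name from the list of things; names that differ only in an ending like _2 or _b are one class to them, and where a whole thing is asked for, a point or a joint stands for the part that bears it (a point fixed in the world has none). Each returns a list of dicts, best first, with "confidence" (0 to 1); they miss things now and then, are a little off and sometimes report something else, mostly with a low value. They report only what shows in the picture. A call takes as long as a camera call. They do not tell look-alikes from the thing itself.
- robot.masks_of(picture, label): "pixels" (400x640 bool, what is visible of it) and "point" ([column, row] in pixels, amid what is visible of it).
- robot.pinpoint(picture, label): "point" ([column, row] in pixels: a listed point, or the origin of a listed thing).
The state is a dict: "t": time; "q": joint angles; "dq": joint speeds; "joint_torque": joint torques, N m; "tool_pos": TCP position; "orientation": TCP orientation; "force": force on the tool from outside, world axes, zero at the start; "wrist_torque": the same for the moment, N m; "opening": finger opening in m.
Only numpy, scipy, OpenCV 4.12 (cv2) and the standard library are available. Lean on these libraries where they do the work, as an engineer would, in place of code of your own. Each camera call takes 0.05 s, during which the arm holds its last target. There are 200 camera calls.

## Working session

There is one attempt and no reset: what is moved stays moved. The work goes in short steps, Python scripts to look and compute and a shell command to move; the robot and the scene stay as the last step left them, time stands still between calls to the robot, and variables do not carry over. Pictures are saved under pics/ and viewed, on a budget of 10 in all, crops included, one or two more only if the job needs it, and the job is handed in when it is done.

```bash
mkdir -p pics; cat > h.py <<'E'
import numpy as np, cv2
from plant import robot
from scipy.spatial.transform import Rotation as R
def ray(p,uv,fish=False):
    x=(uv[0]-p['cx'])/p['fx']; y=(uv[1]-p['cy'])/p['fy']
    if fish:
        r=np.hypot(x,y); s=np.sin(r)/max(r,1e-9); d=np.array([x*s,-y*s,-np.cos(r)])
    else: d=np.array([x,-y,-1.])
    E=np.array(p['extrinsics']); return E[:3,3],E[:3,:3]@(d/np.linalg.norm(d))
def onz(p,uv,z,fish=False):
    o,d=ray(p,uv,fish); return o+d*(z-o[2])/d[2]
def proj(p,X,fish=False):
    E=np.array(p['extrinsics']); c=E[:3,:3].T@(np.array(X)-E[:3,3]); v=np.array([c[0],-c[1],-c[2]])
    if fish:
        r=np.hypot(v[0],v[1]); t=np.arctan2(r,v[2]); k=t/max(r,1e-9); return np.array([p['cx']+p['fx']*k*v[0],p['cy']+p['fy']*k*v[1]])
    return np.array([p['cx']+p['fx']*v[0]/v[2],p['cy']+p['fy']*v[1]/v[2]])
def tri(p1,u1,p2,u2,f1=False,f2=False):
    o1,d1=ray(p1,u1,f1);o2,d2=ray(p2,u2,f2)
    A=np.stack([d1,-d2],1); s=np.linalg.lstsq(A,o2-o1,rcond=None)[0]
    a=o1+d1*s[0];b=o2+d2*s[1]; return (a+b)/2,np.linalg.norm(a-b)
def save(p,n,crop=None,sc=1):
    im=p['img'][...,::-1]
    if crop: im=im[crop[1]:crop[3],crop[0]:crop[2]]
    cv2.imwrite('pics/'+n,cv2.resize(im,None,fx=sc,fy=sc,interpolation=cv2.INTER_CUBIC))
E
python3 - <<'E'
from h import *
np.set_printoptions(precision=3,suppress=True)
im=[]
for n in ['scene','top']:
    p=robot.read_camera(n); im.append(p['img'])
    print(n,p['fx'],np.array(p['extrinsics'])[:3].tolist())
    for l in ['lying_cup','cradle','wide_cup','pot_a']:
        for m in robot.pinpoint(p,l): print(l,'pin',np.round(m['point'],1),round(m['confidence'],2),'z0',onz(p,m['point'],0), 'z70',onz(p,m['point'],.07)[:2])
        for m in robot.masks_of(p,l): print(l,'mask',np.round(m['point'],1),round(m['confidence'],2),m['pixels'].sum())
cv2.imwrite('pics/a.png',cv2.resize(np.vstack(im),(480,600))[...,::-1])
s=robot.read_state(); print(s)
E
```

```text
scene 423.7238663695441 [[0.9239489479315149, 0.26445278282663237, -0.2763748672934948, 0.09815247898395645], [-0.3822794209287882, 0.6637755029539311, -0.6428565361047568, -0.7676373733435212], [0.013445666610373046, 0.6996190444331158, 0.7143895342989683, 1.0265288056241841]]
lying_cup pin [311.5 273. ] 0.83 z0 [ 0.351 -0.106  0.   ] z70 [ 0.334 -0.151]
lying_cup pin [302.5 210. ] 0.73 z0 [0.415 0.138 0.   ] z70 [0.393 0.076]
lying_cup pin [328.1 193.3] 0.62 z0 [0.524 0.179 0.   ] z70 [0.495 0.115]
lying_cup mask [321.4 178.2] 0.89 444
lying_cup mask [307.5 256.6] 0.86 662
lying_cup mask [285.6 205.4] 0.69 456
cradle pin [317.3 198.7] 0.79 z0 [0.48  0.169 0.   ] z70 [0.454 0.105]
cradle mask [317.1 199.3] 0.71 362
wide_cup pin [320.3 157.5] 0.95 z0 [0.572 0.366 0.   ] z70 [0.54  0.289]
wide_cup mask [318.2 143.3] 0.84 656
pot_a pin [371.9 218.6] 0.78 z0 [0.611 0.019 0.   ] z70 [ 0.576 -0.035]
pot_a pin [403.9 275.7] 0.5 z0 [ 0.596 -0.214  0.   ] z70 [ 0.562 -0.252]
pot_a mask [371.3 210.9] 0.75 242
pot_a mask [405.7 269.2] 0.74 283
top 423.05359139833 [[0.004694488908183915, 0.9925
[... 790 characters left out ...]
cup mask [200.4 160. ] 0.61 1345
pot_a pin [344.8 153. ] 0.71 z0 [0.609 0.015 0.   ] z70 [0.593 0.017]
pot_a pin [429.2 159.6] 0.71 z0 [ 0.592 -0.206  0.   ] z70 [ 0.577 -0.19 ]
pot_a mask [432.8 156.4] 0.58 305
pot_a mask [344.4 153.8] 0.52 264
pot_a mask [279.  190.7] 0.17 851
{'t': 0.9, 'q': array([ 1.208,  0.13 ,  1.488, -0.   ,  1.523, -0.085]), 'dq': array([ 0.001, -0.   , -0.   ,  0.001, -0.001,  0.001]), 'joint_torque': array([  0.   , -55.977, -49.205,   0.077,   0.023,   0.   ]), 'tool_pos': array([0.165, 0.577, 0.219]), 'orientation': array([0.435, 3.111, 0.   ]), 'force': array([0.148, 0.498, 0.308]), 'wrist_torque': array([ 0.048, -0.026, -0.032]), 'opening': 0.0928398602151325}
```

View pics/a.png

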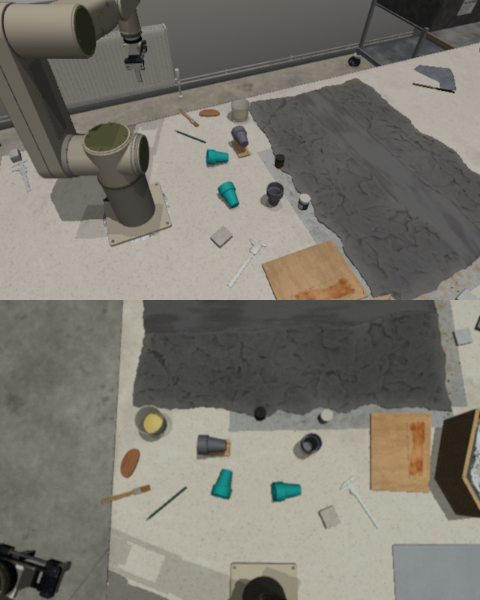

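Scene view (shown at 0.75×): grey cup on cradle at scene px (320,180) / top (280,193). Upright dark cup at scene (366,255) / top (414,193). Two turquoise look-alikes lie at scene (288,208), (305,258). The grey one on the wood is the lying cup, and the grey upright one is the standing cup. I'll check this in a close crop.

```bash
python3 - <<'E'
from h import *
np.set_printoptions(precision=3,suppress=True)
P={n:robot.read_camera(n) for n in ['scene','top']}
for n,p in P.items():
    for l in ['standing_cup','pot_b']:
        for m in robot.pinpoint(p,l): print(n,l,'pin',np.round(m['point'],1),round(m['confidence'],2),'z0',onz(p,m['point'],0))
        for m in robot.masks_of(p,l): print(n,l,'mask',np.round(m['point'],1),round(m['confidence'],2),m['pixels'].sum())
s,t=P['scene'],P['top']
# hypotheses: cup axis origin triangulation
print('lying origin',tri(s,[328.1,193.3],t,[300.9,191.6]))
a=cv2.resize(s['img'][160:290,290:420],(520,520),interpolation=cv2.INTER_CUBIC)
b=cv2.resize(t['img'][150:230,240:440],(800,320),interpolation=cv2.INTER_CUBIC)
cv2.imwrite('pics/b1.png',a[...,::-1]);cv2.imwrite('pics/b2.png',b[...,::-1])
E
```

```text
scene standing_cup pin [364.1 270.5] 0.63 z0 [ 0.497 -0.155  0.   ]
scene standing_cup mask [363.2 255.2] 0.61 556
scene pot_b pin [373.4 217. ] 0.52 z0 [0.619 0.023 0.   ]
scene pot_b pin [404.5 273.3] 0.5 z0 [ 0.602 -0.208  0.   ]
scene pot_b mask [403.6 269.2] 0.67 240
scene pot_b mask [373.9 211.5] 0.49 203
scene pot_b mask [363.7 254.8] 0.33 587
top standing_cup pin [407.3 195.9] 0.93 z0 [ 0.496 -0.147  0.   ]
top standing_cup mask [416.7 190.3] 0.61 614
top pot_b pin [343.7 155.4] 0.77 z0 [0.602 0.018 0.   ]
top pot_b pin [428.5 161.8] 0.54 z0 [ 0.586 -0.204  0.   ]
top pot_b mask [346.8 151.9] 0.65 273
top pot_b mask [431.3 153.9] 0.54 254
lying origin (array([0.499, 0.125, 0.059]), np.float64(0.0019110388108207427))
```

View pics/b2.png

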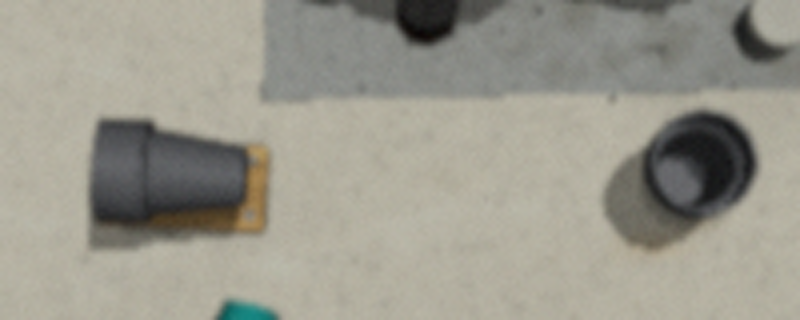

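Top crop (4×, offset 240,150) shows the grey lying cup, mouth to the left at crop (97,170) and foot at (247,179). Wood shows beneath it. The standing cup's rim centre is at about (700,163). The choice is confirmed, so I'll get axes and positions.

```bash
python3 - <<'E'
from h import *
from scipy.optimize import least_squares
np.set_printoptions(precision=4,suppress=True)
P={n:robot.read_camera(n) for n in ['scene','top']}
prof=[(0,.0185),(.058,.027),(.058,.032),(.09,.032)]
def sil(p,o,ax):
    b=np.cross(ax,[.3,.5,.8]);b/=np.linalg.norm(b);c=np.cross(ax,b)
    pts=[]
    for z,r in prof: pts.append([proj(p,o+ax*z+r*(np.cos(t)*b+np.sin(t)*c)) for t in np.linspace(0,6.28,40)])
    im=np.zeros((1600,2560),np.uint8)
    for a,bb in ((0,1),(2,3)):
        h=cv2.convexHull((np.array(pts[a]+pts[bb])*4).astype(np.float32).round().astype(np.int32)); cv2.fillConvexPoly(im,h,255)
    return cv2.resize(im,(640,400),interpolation=cv2.INTER_AREA)/255.
def fit(label,guess,mk,x0):
    M={}
    for n,p in P.items():
        ms=robot.masks_of(p,label); m=min(ms,key=lambda m:np.hypot(*(np.array(m['point'])-guess[n])));print(n,m['point'],m['confidence'],m['pixels'].sum())
        M[n]=cv2.GaussianBlur(m['pixels'].astype(float),(0,0),1.5)
    def f(x):
        o,ax=mk(x); return np.concatenate([(cv2.GaussianBlur(sil(P[n],o,ax),(0,0),1.5)-M[n]).ravel() for n in M])
    r=least_squares(f,x0,diff_step=None,x_scale=1,method='trf',jac=lambda x:np.stack([(f(x+e)-f(x-e))/.004 for e in np.eye(len(x))*.002],1))
    print(label,r.x,r.cost,mk(r.x))
def lie(x): return np.array([x[0],x[1],.07]),np.array([np.sin(x[2]),np.cos(x[2]),0])
fit('lying_cup',{'scene':(321,178),'top':(279,190)},lie,np.array([.497,.124,0.]))
fit('standing_cup',{'scene':(363,255),'top':(415,191)},lambda x:(np.array([x[0],x[1],0]),np.array([0,0,1.])),np.array([.496,-.15]))
t=P['top']; a=onz(t,[301.7,194.6],.07);b=onz(t,[264.3,192.6],.07);print('hand',a,b,'rim',onz(t,[415,190.7],.09))
E
```

```text
scene [321.2, 180.1] 0.77 411
top [279.1, 190.2] 0.88 904
lying_cup [0.4923 0.1231 0.0057] 8.379415964786405 (array([0.4923, 0.1231, 0.07  ]), array([0.0057, 1.    , 0.    ]))
scene [365.9, 256.2] 0.63 584
top [416.4, 191.7] 0.92 640
standing_cup [ 0.4977 -0.1523] 1.695481002848883 (array([ 0.4977, -0.1523,  0.    ]), array([0., 0., 1.]))
hand [0.4893 0.1223 0.07  ] [0.4938 0.2137 0.07  ] rim [ 0.4971 -0.1495  0.09  ]
```

```bash
cat >> h.py <<'E'
def Rt(a,yaw=0):
    # tool y = +x (yawed), tool z tilted by a deg towards -y
    a=np.radians(a); z=np.array([0,-np.sin(a),-np.cos(a)]); y=np.array([1.,0,0]); 
    return R.from_euler('z',yaw,degrees=True)*R.from_matrix(np.stack([np.cross(y,z),y,z],1))
def delta(Rg,pos=None,grasp=True,back=0,s=None):
    "turn first, then shift in new axes"
    s=s or robot.read_state(); R0=R.from_rotvec(s['orientation']); p=np.array(s['tool_pos'])
    print('t',round(s['t'],2),'tcp',p.round(4),'z',R0.as_matrix()[:,2].round(3),'y',R0.as_matrix()[:,1].round(3),'F',np.round(s['force'],1),'op',round(s['opening'],4),'q',np.round(s['q'],2))
    print(' turn deg',(R0.inv()*Rg).as_rotvec(degrees=True).round(2))
    if pos is not None:
        t=np.array(pos)+Rg.as_matrix()[:,2]*((robot.grip_depth if grasp else 0)-back)
        print(' shift cm (after turn)',(Rg.inv().apply(t-p)*100).round(2),' shift in present axes',(R0.inv().apply(t-p)*100).round(2), 'target',t.round(4))
E
python3 - <<'E'
from h import *
delta(Rt(0)); delta(Rt(40),[.4932,.199,.07],back=.12)
s=robot.read_state(); print(((Rt(0)).inv()*Rt(40)).as_rotvec(degrees=True), (Rt(0).inv().apply(np.array([.493,.276,.162])-s['tool_pos'])*100))
E
```

```text
t 1.7 tcp [0.1645 0.577  0.2186] z [-0. -0. -1.] y [ 0.274  0.962 -0.   ] F [ 0.4 -0.7 -0.3] op 0.093 q [ 1.21  0.13  1.49  0.    1.52 -0.09]
 turn deg [-0.   -0.   74.08]
t 1.7 tcp [0.1645 0.577  0.2186] z [-0. -0. -1.] y [ 0.274  0.962 -0.   ] F [ 0.4 -0.7 -0.3] op 0.093 q [ 1.21  0.13  1.49  0.    1.52 -0.09]
 turn deg [ 25.79 -34.18  70.88]
 shift cm (after turn) [-19.4   32.87  25.56]  shift in present axes [-40.19 -21.08   7.11] target [0.4932 0.2641 0.1475]
[  0. -40.   0.] [-30.1004737   32.84933955   5.66336968]
```

```bash
python3 -m jog '[[[0,0,7,0,0,0,9.3],[0,0,7,0,0,0,9.3],[0,0,7,0,0,0,9.3],[0,0,7,0,0,0,9.3],[0,0,7,0,0,0,9.3]]]' 20
python3 -m jog '[[[0,0,7,0,0,0,9.3],[0,0,7,0,0,0,9.3],[0,0,7,0,0,0,9.3],[0,0,7,0,0,0,9.3],[0,0,7,0,0,0,9.3]]]'
python3 -m jog '[[[0,0,4,-2.4,2.7,0,9.3],[0,0,0,-2.4,2.7,0,9.3],[0,0,0,-2.4,2.7,0,9.3],[0,0,0,-2.4,2.7,0,9.3],[0,0,0,-2.4,2.7,0,9.3]]]'
python3 -m jog '[[[0,0,0,-2.4,2.7,0,9.3],[0,0,0,-2.4,2.7,0,9.3],[0,0,0,-2.4,2.7,0,9.3],[0,0,0,-2.4,2.7,0,9.3],[0,0,0,-2.4,2.7,0,9.3]]]'
python3 - <<'E'
from h import *
delta(Rt(0)); delta(Rt(40),[.4932,.199,.07],back=.12)
E
```

```text
t: 2.12
tool_pos: [0.1645, 0.577, 0.2186]
orientation: [1.359, 2.832, -0.0]
force: [-0.0, -0.8, -0.2]
opening: 0.0932
t: 2.53
tool_pos: [0.1645, 0.577, 0.2186]
orientation: [-2.148, -2.293, 0.0]
force: [-0.5, 0.1, 0.8]
opening: 0.093
t: 2.95
tool_pos: [0.3022, 0.458, 0.2187]
orientation: [2.219, 2.224, 0.0]
force: [0.5, 0.7, 0.4]
opening: 0.093
t: 3.37
tool_pos: [0.4376, 0.338, 0.2189]
orientation: [2.22, 2.223, 0.001]
force: [-0.4, -0.8, 0.6]
opening: 0.0928
t 3.37 tcp [0.4376 0.338  0.2189] z [ 0.  0. -1.] y [1.    0.002 0.   ] F [-0.4 -0.8  0.6] op 0.0928 q [ 0.56  0.    1.62 -0.    1.52  0.56]
 turn deg [ 0.02 -0.01  0.09]
t 3.37 tcp [0.4376 0.338  0.2189] z [ 0.  0. -1.] y [1.    0.002 0.   ] F [-0.4 -0.8  0.6] op 0.0928 q [ 0.56  0.    1.62 -0.    1.52  0.56]
 turn deg [  0.05 -40.01   0.07]
 shift cm (after turn) [-1.08  5.56 10.22]  shift in present axes [-7.4   5.54  7.14] target [0.4932 0.2641 0.1475]
```

```bash
python3 -m jog '[[[0,-6.7,0,0,1.1,0,9.3],[0,-6.7,0,0,1.1,0,9.3],[0,-6.7,0,0,1.1,0,9.3],[0,-6.7,0,0,1.1,0,9.3],[0,-6.7,0,0,1.1,0,9.3]]]'
python3 -m jog '[[[0,-6.5,0,0,0,0,9.3],[0,0,0,-0.5,0,2.5,9.3],[0,0,0,-0.5,0,2.5,9.3],[0,0,0,0,0,2.5,9.3],[0,0,0,0,0,0,9.3]]]'
python3 - <<'E'
from h import *
delta(Rt(40),[.4932,.199,.07])
p=robot.read_camera('wrist'); save(p,'w1.png')
d=Rt(40)
for X in ([.4932,.199,.07],[.4932,.123,.07],[.4932,.213,.07],[.4612,.199,.07],[.5252,.199,.07]): print(proj(p,X,True).round(1))
for m in robot.masks_of(p,'lying_cup'): print(m['point'],m['confidence'],m['pixels'].sum())
for m in robot.pinpoint(p,'lying_cup'): print(m['point'],m['confidence'],onz(p,m['point'],.07,True))
E
```

```text
t: 3.78
tool_pos: [0.4925, 0.34, 0.22]
orientation: [1.886, 1.885, -0.568]
force: [-0.0, 0.3, -0.7]
opening: 0.0928
t: 4.2
tool_pos: [0.4899, 0.2801, 0.1625]
orientation: [1.813, 1.817, -0.672]
force: [-0.0, -0.6, -0.6]
opening: 0.0931
t 4.2 tcp [0.4899 0.2801 0.1625] z [-0.005 -0.647 -0.762] y [ 1.     0.    -0.006] F [-0.  -0.6 -0.6] op 0.0931 q [ 0.75  0.54  1.25 -0.51  1.84  0.73]
 turn deg [-0.28  0.33  0.24]
 shift cm (after turn) [-0.27  0.33 14.18]  shift in present axes [-0.19  0.4  14.18] target [0.4932 0.1869 0.0556]
[327.1 199.6]
[326.4 236. ]
[327.3 191.2]
[294.1 199.5]
[360.  199.8]
[249.0, 262.0] 0.97 512
[222.1, 196.9] 0.73 2975
[326.7, 205.7] 0.72 4294
[264.7, 195.2] 0.74 [0.43321186 0.20604757 0.07      ]
```

View pics/w1.png

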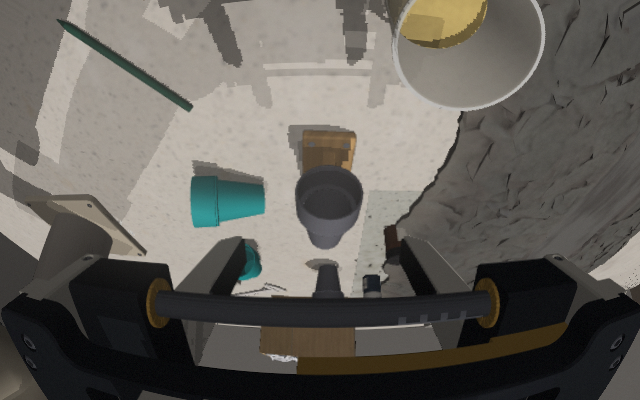

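Wrist view: cup mouth centre at about (328,196), edges 295 and 362, foot at (325,237). That is within 1 px of the projection, and the fingers sit symmetrically either side. I'll approach and grip.

```bash
python3 -m jog '[[[-0.3,0.3,0.2,-0.1,0.2,2.5,9.3],[0,0,0,-0.1,0.2,2.5,9.3],[0,0,0,0,0,2.5,9.3],[0,0,0,0,0,2.5,9.3],[0,0,0,0,0,0,9.3]]]'
python3 - <<'E'
from h import *
delta(Rt(40),[.4935,.199,.07])
E
```

```text
t: 4.77
tool_pos: [0.495, 0.2159, 0.09]
orientation: [1.818, 1.817, -0.655]
force: [-0.9, -0.6, -0.8]
opening: 0.0927
t 4.77 tcp [0.495  0.2159 0.09  ] z [ 0.003 -0.64  -0.768] y [1.    0.001 0.003] F [-0.9 -0.6 -0.8] op 0.0927 q [ 0.67  0.51  1.44 -0.53  1.66  0.75]
 turn deg [ 0.18 -0.18 -0.08]
 shift cm (after turn) [-0.01 -0.15  4.5 ]  shift in present axes [-0.03 -0.16  4.5 ] target [0.4935 0.1869 0.0556]
```

```bash
python3 -m jog '[[[0.1,-0.1,0,0,-0.1,1.5,9.3],[0,0,0,0,0,1.5,9.3],[0,0,0,0,0,1.5,9.3],[0,0,0,0,0,0,9.3]]]'
python3 -m jog '[[[0,0,0,0,0,0,5],[0,0,0,0,0,0,5],[0,0,0,0,0,0,5],[0,0,0,0,0,0,5],[0,0,0,0,0,0,5]]]' 15
python3 -m jog '[[[0,0,0,0,0,0,5],[0,0,0,0,0,0,5],[0,0,0,0,0,0,5]]]' 15
python3 - <<'E'
from h import *
delta(Rt(40),[.4935,.199,.07])
E
```

```text
t: 5.1
tool_pos: [0.4951, 0.1887, 0.0568]
orientation: [1.818, 1.817, -0.654]
force: [-0.7, 0.5, -0.5]
opening: 0.0931
t: 5.52
tool_pos: [0.4956, 0.19, 0.0581]
orientation: [1.818, 1.817, -0.651]
force: [-2.9, 1.2, 0.7]
opening: 0.0642
t: 5.77
tool_pos: [0.4955, 0.1897, 0.0579]
orientation: [1.818, 1.817, -0.652]
force: [-1.1, 2.8, 2.7]
opening: 0.0632
t 5.77 tcp [0.4955 0.1897 0.0579] z [ 0.005 -0.64  -0.769] y [1.    0.001 0.006] F [-1.1  2.8  2.7] op 0.0632 q [ 0.64  0.51  1.5  -0.54  1.58  0.76]
 turn deg [ 0.29 -0.23 -0.15]
 shift cm (after turn) [-0.07 -0.2   0.36]  shift in present axes [-0.07 -0.2   0.36] target [0.4935 0.1869 0.0556]
```

```bash
python3 -m jog '[[[0,0,0,-0.6,0,-0.8,5],[0,0,0,-1.3,0,-1.5,5],[0,0,0,-1.9,0,-2.3,5],[0,0,0,-1.9,0,-2.3,5],[0,0,0,-1.9,0,-2.3,5]]]' 20
python3 -m jog '[[[0,3,0,-1.3,0,-1.5,5],[0,6,0,0,0,0,5],[0,6,0,0,0,0,5],[0,6,0,0,0,0,5],[0,6,0,0,0,0,5]]]'
python3 -m jog '[[[0,6,0,0,0,0,5],[0,6,0,0,0,0,5],[0,6,0,0,0,0,5],[0,6,0,0,0,0,5],[0,6,0,0,0,0,5]]]'
python3 -m jog '[[[0,6,0,0,0,0,5],[0,6,0,0,0,0,5],[0,6,0,0,0,0,5],[0,6,0,0,0,0,5],[0,6,0,0,0,0,5]]]'
python3 - <<'E'
from h import *
delta(Rt(-50),[.49,.02,.1])
for n in ('scene',): save(robot.read_camera(n),'s2.png',(200,60,520,300),2)
E
```

```text
t: 6.18
tool_pos: [0.4942, 0.1893, 0.1781]
orientation: [1.818, 1.817, -0.655]
force: [0.4, 0.5, -0.2]
opening: 0.063
t: 6.6
tool_pos: [0.495, 0.1899, 0.1982]
orientation: [2.102, 2.104, -0.222]
force: [0.1, -0.4, -1.5]
opening: 0.0629
t: 7.02
tool_pos: [0.4952, 0.1892, 0.1984]
orientation: [-2.058, -2.063, -0.326]
force: [-0.7, 1.2, -1.5]
opening: 0.063
t: 7.43
tool_pos: [0.4952, 0.1885, 0.1981]
orientation: [-1.731, -1.738, -0.77]
force: [-0.2, 0.2, -0.1]
opening: 0.0627
t 7.43 tcp [0.4952 0.1885 0.1981] z [ 0.006  0.737 -0.676] y [1.    0.    0.009] F [-0.2  0.2 -0.1] op 0.0627 q [-0.28 -0.02  1.91  0.79  1.55 -0.43]
 turn deg [0.32 2.56 0.39]
 shift cm (after turn) [-18.35  -0.52  -4.72]  shift in present axes [-18.54  -0.62  -3.9 ] target [0.49   0.0344 0.0879]
```

View pics/s2.png

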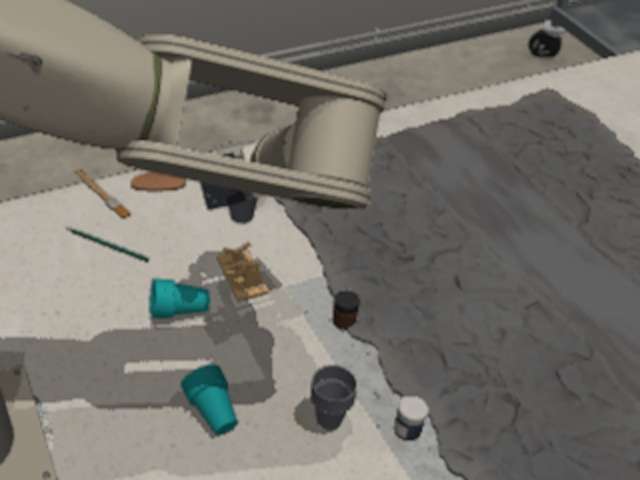

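The cup hangs from the fingers mouth up (crop (243,205)) and the cradle is empty. I'll move it to the free spot and lower it.

```bash
python3 -m jog '[[[0.3,2.5,0.4,0,0,-2,5],[0,0,0,-2,-0.1,-2.7,5],[0,0,0,-3.4,-0.1,0,5],[0,0,0,-3.4,-0.1,0,5],[0,0,0,-3.4,-0.1,0,5]]]'
python3 -m jog '[[[0,0,0,-3.4,0,0,5],[0,0,0,-1.9,0,0,5],[0,0,0,0,0,0,5],[0,0,0,0,0,0,5]]]'
python3 - <<'E'
from h import *
delta(Rt(-50),[.49,.02,.085])
p=robot.read_camera('scene'); save(p,'s3.png',(260,140,420,260),4)
E
```

```text
t: 7.9
tool_pos: [0.4904, 0.0736, 0.1343]
orientation: [-1.707, -1.707, -0.785]
force: [-0.2, 0.8, -0.6]
opening: 0.0633
t: 8.23
tool_pos: [0.4898, 0.0408, 0.094]
orientation: [-1.706, -1.702, -0.784]
force: [-0.4, 0.1, -0.5]
opening: 0.0628
t 8.23 tcp [0.4898 0.0408 0.094 ] z [-0.004  0.763 -0.647] y [ 1.    -0.    -0.006] F [-0.4  0.1 -0.5] op 0.0628 q [-0.56  0.28  1.82  0.7   1.59 -0.75]
 turn deg [-0.2   0.29 -0.26]
 shift cm (after turn) [-2.03  0.02  0.86]  shift in present axes [-2.02  0.03  0.87] target [0.49   0.0344 0.0729]
```

View pics/s3.png

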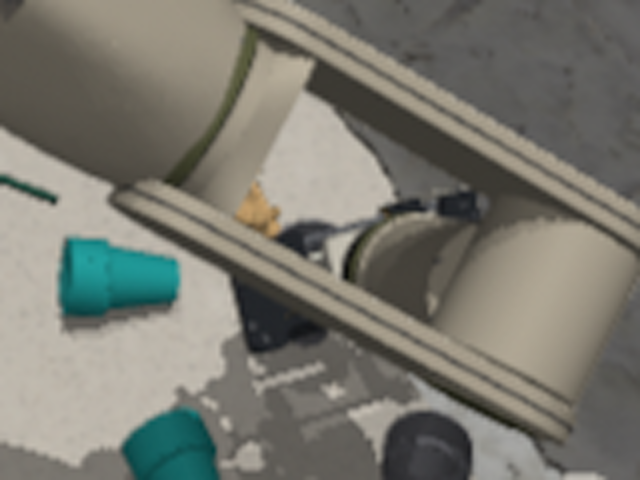

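The arm hides the cup in this view. I'll lower it while watching force.

```bash
python3 -m jog '[[[0,0,0,-0.8,0,0.65,5],[0,0,0,-0.75,0,0.6,5],[0,0,0,-0.1,0,0.1,5],[0,0,0,0,0,0,5]]]'
python3 -m jog '[[[0,0,0,-0.15,0,0.13,5],[0,0,0,0,0,0,5]]]'
python3 -m jog '[[[0,0,0,-0.15,0,0.13,5],[0,0,0,0,0,0,5]]]'
python3 -m jog '[[[0,0,0,-0.15,0,0.13,5],[0,0,0,0,0,0,5]]]'
```

```text
t: 8.62
tool_pos: [0.4894, 0.0414, 0.0723]
orientation: [-1.705, -1.703, -0.785]
force: [-0.3, 0.5, -0.2]
opening: 0.0629
t: 8.78
tool_pos: [0.49, 0.0408, 0.0709]
orientation: [-1.705, -1.704, -0.786]
force: [0.6, 0.5, -0.1]
opening: 0.063
t: 8.95
tool_pos: [0.49, 0.0406, 0.0688]
orientation: [-1.706, -1.703, -0.786]
force: [-0.4, 0.7, 0.2]
opening: 0.0631
t: 9.12
tool_pos: [0.4901, 0.0406, 0.0668]
orientation: [-1.706, -1.703, -0.786]
force: [-1.0, -0.5, -0.8]
opening: 0.0628
```

```bash
python3 -m jog '[[[0,0,0,-0.15,0,0.13,5],[0,0,0,0,0,0,5]]]' | sed -n '2p;4p'
python3 -m jog '[[[0,0,0,-0.15,0,0.13,5],[0,0,0,0,0,0,5]]]'| sed -n '2p;4p'
python3 - <<'E'
from h import *
p=robot.read_camera('wrist'); save(p,'w2.png')
E
```

```text
tool_pos: [0.49, 0.0411, 0.0664]
force: [-3.6, -1.0, 11.2]
tool_pos: [0.4896, 0.0414, 0.0654]
force: [-8.5, -1.7, 18.7]
```

View pics/w2.png

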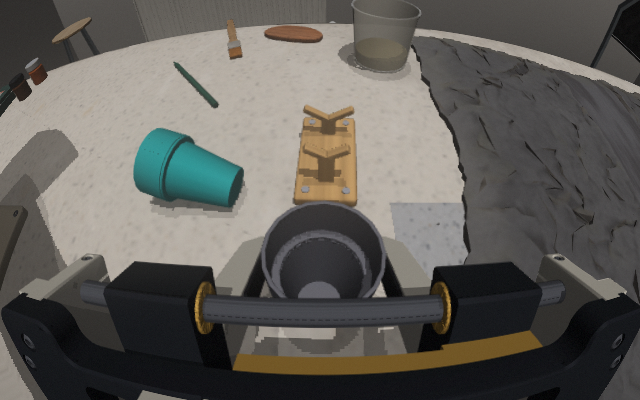

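The cup is upright between the fingers and touching the bench, with F about 18 N. I'll ease up 1.5 mm, open and back out.

```bash
python3 -m jog '[[[0,0,0,0.15,0,-0.13,5],[0,0,0,0,0,0,5]]]' | sed -n '2p;4p'
python3 -m jog '[[[0,0,0,0,0,0,6.8],[0,0,0,0,0,0,7.5],[0,0,0,0,0,0,9.3],[0,0,0,0,0,0,9.3],[0,0,0,0,0,0,9.3]]]'
python3 -m jog '[[[0,0,0,0,0,-1,9.3],[0,0,0,0,0,-2,9.3],[0,0,0,0,0,-3,9.3],[0,0,0,0,0,-3,9.3],[0,0,0,0,0,-3,9.3]]]'
python3 - <<'E'
from h import *
delta(Rt(0))
p=robot.read_camera('wrist'); save(p,'w3.png')
for m in robot.pinpoint(p,'lying_cup'): print(m['point'],m['confidence'],onz(p,m['point'],0,True))
E
```

```text
tool_pos: [0.4903, 0.0405, 0.0655]
force: [-1.8, -0.9, 5.5]
t: 10.08
tool_pos: [0.4899, 0.0407, 0.0648]
orientation: [-1.706, -1.703, -0.786]
force: [-0.1, 0.4, -0.2]
opening: 0.0898
t: 10.5
tool_pos: [0.49, -0.0522, 0.1438]
orientation: [-1.706, -1.703, -0.786]
force: [0.1, 0.1, -0.7]
opening: 0.0928
t 10.5 tcp [ 0.49   -0.0522  0.1438] z [-0.003  0.763 -0.647] y [ 1.     0.001 -0.004] F [ 0.1  0.1 -0.7] op 0.0928 q [-0.69  0.32  1.67  0.64  1.76 -0.77]
 turn deg [ -0.23 -49.69  -0.07]
[320.2, 242.6] 0.86 [0.48679361 0.02439908 0.        ]
[262.5, 162.0] 0.69 [0.40882819 0.14380403 0.        ]
```

View pics/w3.png

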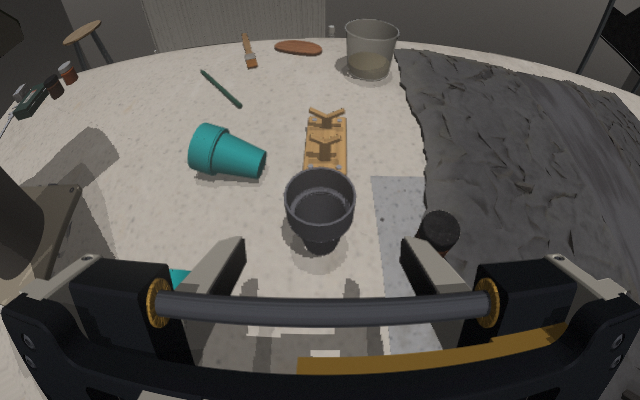

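The cup stands upright at mouth px (320,201), clear of the fingers. I'll raise, turn the tool vertical and go above the cup.

```bash
python3 -m jog '[[[0,0,0,2,0,-1.7,9.3],[0,0,0,2,0,-1.7,9.3],[0,0,0,2,0,-1.7,9.3],[0,-7.1,0,0,0,0,9.3],[0,-7.1,0,0,0,0,9.3]]]' >/dev/null
python3 -m jog '[[[-0.2,-7.1,-0.1,0,0,0,9.3],[0,-7.1,0,0,0,0,9.3],[0,-7.1,0,0,0,0,9.3],[0,-7.1,0,0,0,0,9.3],[0,-7.1,0,0,0,0,9.3]]]'
python3 -m jog '[[[0,0,0,2,0,0,9.3],[0,0,0,2,0,0,9.3],[0,0,0,0,0,0,9.3]]]'
cat >> h.py <<'E'
def rimfit(p,guess,label,z=.09,rr=.032,fish=True):
    "mask -> fit cup position on bench by silhouette of its profile"
    from scipy.optimize import least_squares
    g=proj(p,[*guess,.07],fish); ms=robot.masks_of(p,label)
    if not ms: return None
    m=min(ms,key=lambda m:np.hypot(*(np.array(m['point'])-g)))
    b0=cv2.GaussianBlur(m['pixels'].astype(float),(0,0),1.5)
    prof=[(0,.0185),(.058,.027),(.058,.032),(.09,.032)]; th=np.linspace(0,6.28,60)
    def sil(x):
        im=np.zeros((1600,2560),np.uint8)
        P=[[proj(p,[x[0]+r*np.cos(t),x[1]+r*np.sin(t),z+h0],fish) for t in th] for z,r in prof]
        for a,c in((0,1),(2,3)): cv2.fillConvexPoly(im,cv2.convexHull((np.array(P[a]+P[c])*4).round().astype(np.int32)),255)
        return cv2.GaussianBlur(cv2.resize(im,(640,400),interpolation=cv2.INTER_AREA)/255.,(0,0),1.5)
    h0=0
    f=lambda x:(sil(x)-b0).ravel()
    r=least_squares(f,guess,jac=lambda x:np.stack([(f(x+e)-f(x-e))/.004 for e in np.eye(2)*.002],1))
    print(label,'conf',round(m['confidence'],2),'px',m['pixels'].sum(),'fit',r.x.round(4),'cost',round(r.cost,1)); return r.x
E
python3 - <<'E'
from h import *
p=robot.read_camera('wrist'); save(p,'w4.png')
for l in('lying_cup','standing_cup'): rimfit(p,np.array([.487,.022]),l); rimfit(p,np.array([.4975,-.151]),l)
delta(Rt(0),[.487,.022,.083])
E
```

```text
t: 11.43
tool_pos: [0.4913, -0.0512, 0.2228]
orientation: [2.217, 2.216, -0.002]
force: [-0.2, 1.3, -0.8]
opening: 0.0931
t: 11.68
tool_pos: [0.4901, -0.0073, 0.221]
orientation: [-2.216, -2.225, -0.001]
force: [-0.5, 0.1, 0.6]
opening: 0.093
lying_cup conf 0.81 px 3287 fit [0.4869 0.027 ] cost 13.2
lying_cup conf 0.6 px 1126 fit [ 0.4989 -0.1507] cost 746.6
standing_cup conf 0.67 px 1261 fit [0.487 0.022] cost 2172.7
standing_cup conf 0.67 px 1261 fit [ 0.4985 -0.1504] cost 704.8
t 11.93 tcp [ 0.4905 -0.0118  0.221 ] z [-0.001 -0.    -1.   ] y [ 1.    -0.001 -0.001] F [0.1 0.2 0.3] op 0.093 q [-0.13 -0.17  1.78 -0.    1.53 -0.13]
 turn deg [-0.03  0.01 -0.06]
 shift cm (after turn) [ 3.38 -0.35 15.68]  shift in present axes [ 3.38 -0.34 15.68] target [0.487  0.022  0.0642]
```

View pics/w4.png

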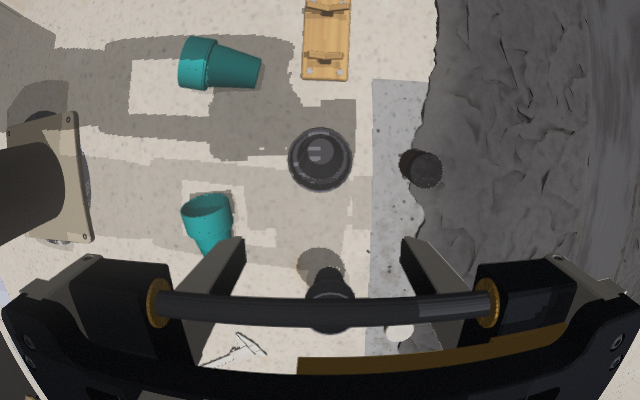

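Vertical view: the standing lying_cup is fully visible, mouth at (320,159). The other grey cup is half hidden behind the bar at (328,300). I'll look at the other one from the same relative pose, so the camera bias cancels.

```bash
python3 -m jog '[[[0,0,0,-3.5,0.1,0,9.3],[0,0,0,-3.5,0.2,0,9.3],[0,0,0,-3.5,0.2,0,9.3],[0,0,0,-3.5,0.2,0,9.3],[0,0,0,-3.5,0.2,0,9.3]]]' >/dev/null
python3 -m jog '[[[0,0,0,0,0,0,9.3],[0,0,0,0,0,0,9.3]]]' >/dev/null
python3 - <<'E'
from h import *
p=robot.read_camera('wrist'); save(p,'w5.png')
for l in('lying_cup','standing_cup'):rimfit(p,np.array([.4975,-.151]),l);rimfit(p,np.array([.487,.026]),l)
t=robot.read_camera('top'); rimfit(t,np.array([.487,.026]),'lying_cup',fish=False); rimfit(t,np.array([.487,.026]),'standing_cup',fish=False)
delta(Rt(0),[.487,.027,.083])
E
```

```text
lying_cup conf 0.89 px 3142 fit [ 0.4975 -0.151 ] cost 3110.9
lying_cup conf 0.89 px 3142 fit [0.4866 0.0599] cost 1474.8
standing_cup conf 0.63 px 3304 fit [ 0.4993 -0.1512] cost 13.5
standing_cup conf 0.63 px 3304 fit [0.4866 0.0599] cost 1565.5
lying_cup conf 0.88 px 568 fit [0.4851 0.026 ] cost 1.1
standing_cup conf 0.37 px 583 fit [0.4845 0.026 ] cost 0.4
t 12.92 tcp [ 0.4998 -0.1852  0.2215] z [ 0. -0. -1.] y [1.    0.001 0.   ] F [-0.7 -0.5  0.3] op 0.0927 q [-0.45 -0.05  1.67  0.    1.52 -0.45]
 turn deg [0.02 0.   0.08]
 shift cm (after turn) [21.22 -1.28 15.73]  shift in present axes [21.22 -1.26 15.73] target [0.487  0.027  0.0642]
```

```bash
python3 -m jog '[[[0,0,0,4,-0.3,0,9.3],[0,0,0,4,-0.3,0,9.3],[0,0,0,4,-0.3,0,9.3],[0,0,0,4,-0.3,0,9.3],[0,0,0,4,-0.1,0,9.3]]]' >/dev/null
python3 -m jog '[[[0,0,0,1.2,0,2,9.3],[0,0,0,0,0,2,9.3],[0,0,0,0,0,2,9.3],[0,0,0,0,0,2,9.3],[0,0,0,0,0,0,9.3]]]' >/dev/null
python3 - <<'E'
from h import *
delta(Rt(0),[.4865,.0265,.085])
E
```

```text
t 13.75 tcp [0.4837 0.027  0.1371] z [-0.006  0.    -1.   ] y [ 1.     0.002 -0.006] F [-1.  -0.3 -1.1] op 0.0931 q [-0.05 -0.13  1.9   0.    1.38 -0.05]
 turn deg [-0.36 -0.02  0.09]
 shift cm (after turn) [-0.05  0.28  7.09]  shift in present axes [-0.05  0.32  7.09] target [0.4865 0.0265 0.0662]
```

```bash
python3 -m jog '[[[0,0,0,0,0.1,2,9.3],[0,0,0,0,0.1,2,9.3],[0,0,0,0,0,2,9.3],[0,0,0,0,0,1.1,9.3],[0,0,0,0,0,0,9.3]]]'
python3 - <<'E'
from h import *
delta(Rt(0),[.4865,.0265,.085])
E
python3 -m jog '[[[0,0,0,0,0,0,7.5],[0,0,0,0,0,0,6.5],[0,0,0,0,0,0,5],[0,0,0,0,0,0,5],[0,0,0,0,0,0,5]]]' 15
python3 -m jog '[[[0,0,0,0,0,0,5],[0,0,0,0,0,0,5],[0,0,0,0,0,0,5]]]' 15
```

```text
t: 14.17
tool_pos: [0.487, 0.0263, 0.0685]
orientation: [-2.219, -2.22, 0.004]
force: [-0.7, -0.2, -0.4]
opening: 0.0927
t 14.17 tcp [0.487  0.0263 0.0685] z [-0.004  0.    -1.   ] y [ 1.     0.    -0.004] F [-0.7 -0.2 -0.4] op 0.0927 q [-0.05 -0.04  1.95  0.    1.24 -0.05]
 turn deg [-0.21 -0.01  0.01]
 shift cm (after turn) [ 0.02 -0.05  0.23]  shift in present axes [ 0.02 -0.05  0.23] target [0.4865 0.0265 0.0662]
t: 14.58
tool_pos: [0.4894, 0.026, 0.0713]
orientation: [2.221, 2.22, 0.002]
force: [-0.8, -0.5, 0.9]
opening: 0.0642
t: 14.83
tool_pos: [0.4892, 0.0259, 0.0711]
orientation: [2.221, 2.221, 0.001]
force: [-1.3, -0.2, 6.2]
opening: 0.0625
```

```bash
python3 -m jog '[[[0,0,0,0,0,-0.5,5],[0,0,0,0,0,-1.5,5],[0,0,0,0,0,-2.5,5],[0,0,0,0,0,-3,5],[0,0,0,0,0,-3,5]]]' 20
python3 -m jog '[[[0,0,0,0,0,-2.5,5],[0,0,0,0,0,-1,5],[0,0,0,-2,0,0,5],[0,0,0,-3,0,0,5],[0,0,0,-3,0,0,5]]]' 
python3 - <<'E'
from h import *
delta(Rt(0),[.4985,-.1512,.211])
for n in ('wrist','top','scene'):
    p=robot.read_camera(n); im=p['img']
    if n=='wrist': a=im
    if n=='top': b=im[150:230,300:460]
    if n=='scene': c=im[140:300,300:460]
b=cv2.resize(b,(320,160),interpolation=cv2.INTER_CUBIC);c=cv2.resize(c,(320,320),interpolation=cv2.INTER_CUBIC)
a=cv2.resize(a,(480,300)); o=np.zeros((480,800,3),np.uint8);o[:300,:480]=a;o[:160,480:]=b;o[160:,480:]=c
cv2.imwrite('pics/m1.png',o[...,::-1])
E
```

```text
t: 15.25
tool_pos: [0.4876, 0.0261, 0.1757]
orientation: [-2.22, -2.22, 0.002]
force: [1.1, 0.1, -0.8]
opening: 0.0628
t: 15.67
tool_pos: [0.4883, -0.0542, 0.2097]
orientation: [-2.219, -2.223, 0.0]
force: [0.2, -0.3, -0.5]
opening: 0.0625
t 15.67 tcp [ 0.4883 -0.0542  0.2097] z [-0.001  0.    -1.   ] y [ 1.     0.002 -0.001] F [ 0.2 -0.3 -0.5] op 0.0625 q [-0.22 -0.16  1.79  0.    1.51 -0.22]
 turn deg [-0.03 -0.01  0.12]
 shift cm (after turn) [-9.7   1.02  1.75]  shift in present axes [-9.7   1.    1.74] target [ 0.4985 -0.1512  0.1922]
```

View pics/m1.png

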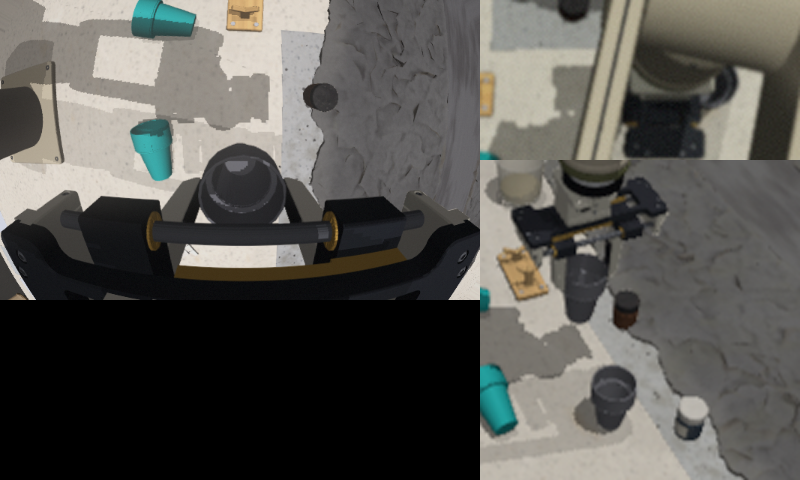

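The held cup hangs straight, and the target cup is at scene crop (612,385) with nothing in between. I'll move over it and compare the two cups in the scene camera.

```bash
python3 -m jog '[[[0,0,0,-3,0.3,0,5],[0,0,0,-3,0.3,0,5],[0,0,0,-2.5,0.3,0,5],[0,0,0,-1.2,0.2,0,5],[0,0,0,0,0,0,5]]]'
python3 -m jog '[[[0,0,0,0,0,0.5,5],[0,0,0,0,0,1.2,5],[0,0,0,0,0,1.2,5],[0,0,0,0,0,0.4,5],[0,0,0,0,0,0,5]]]' 
python3 - <<'E'
from h import *
s=robot.read_state();delta(Rt(0),[.4995,-.152,.18])
T=s['tool_pos']; h=T[2]-.071
p=robot.read_camera('scene'); im=cv2.resize(p['img'][170:300,310:440],(780,780),interpolation=cv2.INTER_CUBIC)[...,::-1].copy()
th=np.linspace(0,6.28,80)
def ring(c,z,r,col):
    q=np.array([proj(p,[c[0]+r*np.cos(t),c[1]+r*np.sin(t),z]) for t in th]); q=((q-[310,170]+.5)*6-.5).round().astype(int); cv2.polylines(im,[q],True,col,1)
for z,r in((.09,.032),(0,.0185)): ring((.4990,-.1512),z,r,(0,255,0))
for z,r in((.09,.032),(.058,.032),(0,.0185)): ring((T[0],T[1]+.0005),z+h,r,(0,0,255))
cv2.imwrite('pics/s4.png',im[:600])
E
```

```text
t: 16.23
tool_pos: [0.4995, -0.1521, 0.2094]
orientation: [-2.223, -2.218, 0.001]
force: [-0.1, -0.6, -0.4]
opening: 0.0625
t: 16.65
tool_pos: [0.4982, -0.1495, 0.1746]
orientation: [-2.218, -2.22, 0.002]
force: [-0.7, 0.4, -0.3]
opening: 0.0625
t 16.65 tcp [ 0.4982 -0.1495  0.1746] z [-0.004  0.002 -1.   ] y [ 1.     0.001 -0.004] F [-0.7  0.4 -0.3] op 0.0625 q [-0.39 -0.06  1.76  0.    1.44 -0.39]
 turn deg [-0.21 -0.1   0.06]
 shift cm (after turn) [-0.25  0.13  1.34]  shift in present axes [-0.25  0.13  1.34] target [ 0.4995 -0.152   0.1612]
```

View pics/s4.png

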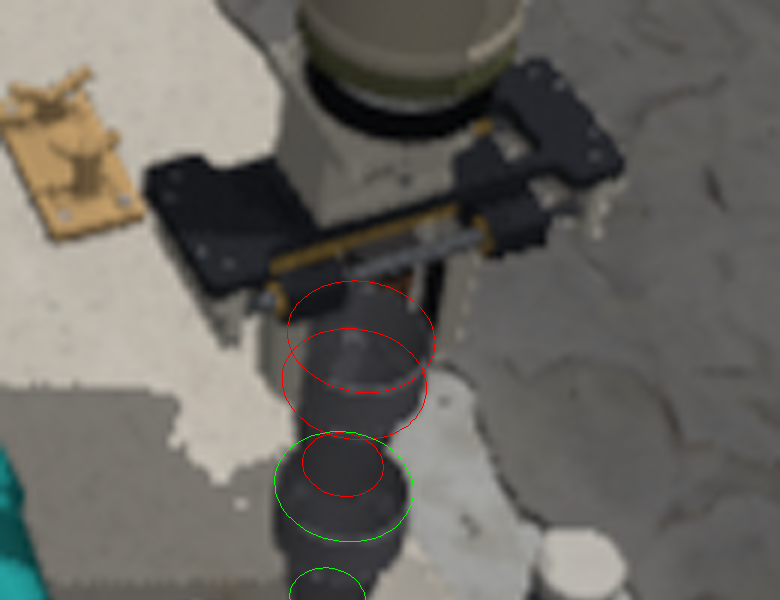

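The projected rings match both cups in the scene view (target rim centre about (343,487), held band centre about (360,335)). I'll make small corrections and lower.

```bash
python3 -m jog '[[[-0.2,-0.1,0,-0.2,0.1,0,5],[0,0,0,0,0,0,5],[0,0,0,0,0,1,5],[0,0,0,0,0,1,5],[0,0,0,0,0,0,5]]]'
python3 -m jog '[[[0,0,0,0,0,1,5],[0,0,0,0,0,0.5,5],[0,0,0,0,0,0,5]]]'
python3 - <<'E'
from h import *
delta(Rt(0),[.4995,-.152,.122])
E
```

```text
t: 17.12
tool_pos: [0.4994, -0.1525, 0.1545]
orientation: [2.221, 2.221, -0.0]
force: [-1.5, 0.6, -0.9]
opening: 0.0626
t: 17.37
tool_pos: [0.4997, -0.1526, 0.1403]
orientation: [2.221, 2.22, 0.0]
force: [-0.0, -1.0, -1.3]
opening: 0.0623
t 17.37 tcp [ 0.4997 -0.1526  0.1403] z [ 0.001 -0.001 -1.   ] y [ 1.    -0.     0.001] F [-0.  -1.  -1.3] op 0.0623 q [-0.39 -0.03  1.8  -0.    1.37 -0.39]
 turn deg [ 0.06  0.04 -0.01]
 shift cm (after turn) [ 0.06 -0.02  3.71]  shift in present axes [ 0.07 -0.03  3.71] target [ 0.4995 -0.152   0.1032]
```

```bash
python3 -m jog '[[[0,0,0,0.1,0,1,5],[0,0,0,0,0,0.5,5],[0,0,0,0,0,0,5]]]'
python3 -m jog '[[[0,0,0,0,0,1,5],[0,0,0,0,0,0.3,5],[0,0,0,0,0,0,5]]]'
python3 -m jog '[[[0,0,0,0,0,0.3,5],[0,0,0,0,0,0.2,5],[0,0,0,0,0,0,5]]]'
```

```text
t: 17.62
tool_pos: [0.4999, -0.1516, 0.1256]
orientation: [2.22, 2.22, 0.001]
force: [0.1, 0.8, -1.7]
opening: 0.0625
t: 17.87
tool_pos: [0.5001, -0.1518, 0.113]
orientation: [2.22, 2.22, 0.001]
force: [-0.6, -0.4, -1.9]
opening: 0.0624
t: 18.12
tool_pos: [0.5008, -0.152, 0.109]
orientation: [2.219, 2.219, 0.002]
force: [0.2, 0.1, -1.3]
opening: 0.0626
```

```bash
python3 -m jog '[[[0,0,0,0,0,0.3,5],[0,0,0,0,0,0,5]]]'
python3 -m jog '[[[0,0,0,0,0,0.2,5],[0,0,0,0,0,0,5]]]'
python3 -m jog '[[[0,0,0,0,0,0.15,5],[0,0,0,0,0,0,5]]]'
```

```text
t: 18.28
tool_pos: [0.5008, -0.1521, 0.106]
orientation: [2.219, 2.219, 0.002]
force: [0.2, 0.0, -1.4]
opening: 0.0627
t: 18.45
tool_pos: [0.5008, -0.152, 0.104]
orientation: [2.219, 2.219, 0.002]
force: [1.1, 0.4, -0.7]
opening: 0.0626
t: 18.62
tool_pos: [0.5015, -0.1523, 0.1033]
orientation: [2.218, 2.218, 0.003]
force: [1.3, 0.2, 1.0]
opening: 0.0628
```

```bash
python3 -m jog '[[[0,0,0,0,0,0.15,5],[0,0,0,0,0,0,5],[0,0,0,0,0,0,5]]]'
python3 -m jog '[[[0,0,0,0,0,0.1,5],[0,0,0,0,0,0,5],[0,0,0,0,0,0,5]]]'
```

```text
t: 18.87
tool_pos: [0.5023, -0.1526, 0.103]
orientation: [2.217, 2.217, 0.004]
force: [0.2, 0.5, 7.8]
opening: 0.0627
t: 19.12
tool_pos: [0.5026, -0.1528, 0.1029]
orientation: [2.216, 2.216, 0.004]
force: [-2.0, 0.8, 14.2]
opening: 0.0625
```

Contact came at TCP z 0.103, exactly the expected nested height. I'll relax the push, release and rise.

```bash
python3 -m jog '[[[0,0,0,0,0,-0.15,5],[0,0,0,0,0,0,5]]]'
python3 -m jog '[[[0,0,0,0,0,0,6.6],[0,0,0,0,0,0,7],[0,0,0,0,0,0,8],[0,0,0,0,0,0,9.3],[0,0,0,0,0,0,9.3]]]'
python3 -m jog '[[[0,0,0,0,0,-0.5,9.3],[0,0,0,0,0,-1.5,9.3],[0,0,0,0,0,-2.5,9.3],[0,0,0,0,0,-3,9.3],[0,0,0,0,0,-3,9.3]]]'
python3 -m jog '[[[0,0,0,-3,0,-3,9.3],[0,0,0,-3,0,-2,9.3],[0,0,0,-3,0,0,9.3],[0,0,0,-3,0,0,9.3],[0,0,0,0,0,0,9.3]]]'
python3 - <<'E'
from h import *
delta(Rt(0))
w=robot.read_camera('wrist');p=robot.read_camera('scene')
def ov(p,fish,x0,y0,w_,h_,k):
    im=cv2.resize(p['img'][y0:y0+h_,x0:x0+w_],(w_*k,h_*k),interpolation=cv2.INTER_CUBIC)[...,::-1].copy(); c=(.4995,-.1515); clean=im.copy()
    for z,r,col in((0.0,.0185,(0,255,0)),(.09,.032,(0,255,0)),(.122,.032,(0,0,255))):
        q=np.array([proj(p,[c[0]+r*np.cos(t),c[1]+r*np.sin(t),z],fish) for t in np.linspace(0,6.28,80)]); cv2.polylines(im,[((q-[x0,y0]+.5)*k-.5).round().astype(int)],True,col,1)
    return np.hstack([clean,im])
g=proj(w,[.4995,-.1515,.08],True).astype(int)
a=ov(p,False,330,215,80,70,5); b=ov(w,True,max(0,g[0]-100),max(0,g[1]-70),200,140,2)
cv2.imwrite('pics/f.png',np.vstack([a[:,:800],cv2.resize(b,(800,250)) if b.shape[1]!=800 else b[:250]]))
for l in ('wide_cup','pot_a','pot_b'):
    for m in robot.pinpoint(p,l)[:2]: print(l,m['point'],m['confidence'])
E
```

```text
t: 19.28
tool_pos: [0.502, -0.1524, 0.1031]
orientation: [2.217, 2.217, 0.004]
force: [0.7, 0.0, 6.9]
opening: 0.0627
t: 19.7
tool_pos: [0.5005, -0.152, 0.1013]
orientation: [2.22, 2.219, 0.001]
force: [0.5, 0.0, -0.1]
opening: 0.0852
t: 20.12
tool_pos: [0.4999, -0.1517, 0.2077]
orientation: [2.22, 2.22, 0.001]
force: [0.6, 0.1, 1.2]
opening: 0.0931
t: 20.53
tool_pos: [0.4998, -0.276, 0.2572]
orientation: [2.221, 2.213, -0.0]
force: [0.1, -0.4, -0.8]
opening: 0.0931
t 20.53 tcp [ 0.4998 -0.276   0.2572] z [ 0.004 -0.004 -1.   ] y [ 1.    -0.003  0.004] F [ 0.1 -0.4 -0.8] op 0.0931 q [-0.59  0.03  1.52 -0.    1.58 -0.59]
 turn deg [ 0.23  0.25 -0.2 ]
wide_cup [322.7, 153.0] 0.84
```

View pics/f.png

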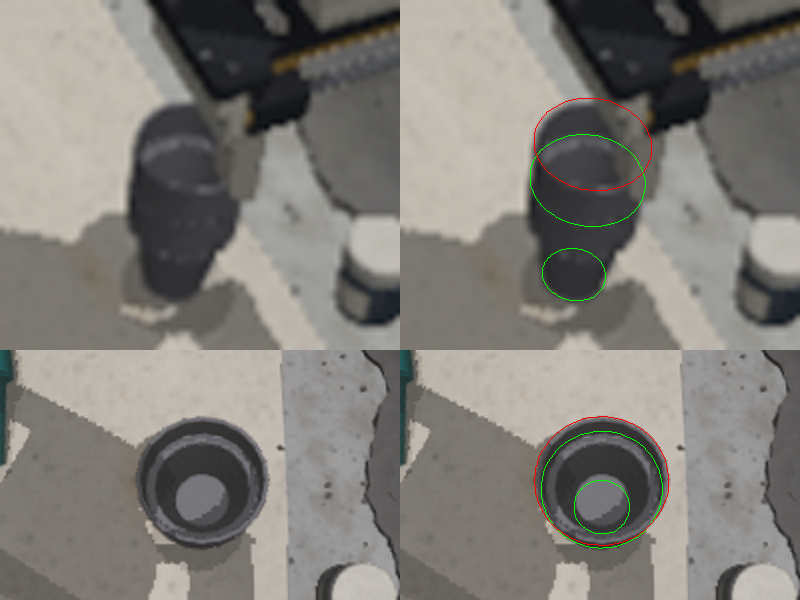

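Both views show the two cups nested and upright. The upper rim matches the ring projected at z = 122 mm, the two bands run on without a gap or offset, and the robot is clear. I'll hand in.

```bash
python3 -c "
from plant import robot
s=robot.read_state();print(s['t'],s['force']);print(robot.close_job())"
```

```text
20.7833 [-0.39748597 -0.17364911  0.15937822]
the job is handed in; nothing more can be done
None
```

The cup from the cradle is now nested in the standing cup, and I handed the job in at t = 20.8 s; no verdict is reported.

- **Cradle to bench:** I gripped the cup by its band with the tool tilted 40°, swung it upright, stood it on the bench and let go. The wrist picture showed it standing free.
- **Nesting:** I took it again by the rim from above and lowered it into the matching cup. It touched down at TCP z = 0.103 m, the predicted height for fully home, with at most about 14 N. I then let go and backed off.

**Last checks:**
- In the scene and wrist views the rim matches the ring projected for z = 122 mm. The cups look straight and concentric to within about 1–2 mm.
- The lower cup is within about 2 mm of where it was measured at the start.
- The fingers are clear, and the force reads about zero.
- In the final scene picture the network found the wide cup about 5 px from its first detection, which I put down to its usual inaccuracy.
- The network did not report the pots in that picture. The pot with the white cap shows upright in the final views. The brown one was last seen upright before the nesting.

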